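# Leak-check the flange seam of the blue vacuum chamber

### The arm

A 6-joint arm with a two-finger parallel gripper is mounted at the origin on a cart in front of the work surface, level with it; the furniture and walls round the work are solid. World frame = base frame: x ahead of the robot, y to its left, z up, the work surface at z = 0. Lengths are in m, angles in rad, forces in N, time in s.
With the tool pointing down it reaches from about 0.325 to 0.9 m from the base axis. Payload 6.1 kg.
Tool frame: the origin (TCP) lies between the finger pads; the fingertips stand 22 mm ahead of it and the grasp point (between the pads) lies 3 mm ahead of it (manip.finger_overhang is the distance from the TCP to the fingertips, in m); z points along the fingers, y is the line along which they close (so a half turn about z gives the same grasp; the last joint's range is limited). The gripper opens to 87 mm and grips with 3 to 60 N. Pads are 19 mm wide; open, the fingers measure 117 mm over their backs; the gripper's body (75 mm by 190 mm) begins 51 mm behind the grasp point.
Start: joints at [-1.336, 0.22, 1.526, -0, 1.395, -0.126], TCP at [0.221, -0.585, 0.245] pointing down, gripper open.
Joint ranges: [-2.98, 2.98], [-0.91, 2.08], [0.09, 2.57], [-1.24, 4.39], [0.2, 2.65], [-2.68, 2.68]. Speed limits (rad/s): [2.57, 2.57, 3.01, 3.14, 3.14, 3.14].

### API

Orientations are given as a 3x3 rotation matrix whose columns are the frame's x, y, z axes.
In Python, from plant import manip, vision gives the robot as it stands. The module is installed in compiled form; this text tells all that it offers. Calls block until the motion is done:
- manip.move_ptp(position, orientation): joint-space move of the TCP to a pose.
- manip.line_to(position, max_speed=0.15, orientation=None, stop_force=None): straight line of the TCP; orientation=None keeps the orientation; max_speed is the mean speed in m/s. With stop_force (N) it stops when the force on the tool has changed by that much, and returns True; else False.
- manip.move_j(angles): joint-space move.
- manip.set_gripper(opening, strength=None): finger opening in m; strength is the grip in N (None keeps the last); returns when the fingers have stopped.
- manip.dwell(seconds).
- manip.inverse_kinematics(position, orientation): joint angles nearest the present ones, or None.
- manip.get_state(): the state.
- vision.snapshot(name): name is "side" or "top" or "wrist"; returns (picture, depth): 420x560x3 uint8, red, green, blue; 420x560 float32, m along the optical axis (not along the pixel's ray), 0 where there is no reading.
- vision.camera_info(name): a dict with "camera_matrix" (3x3 intrinsics, pixels), "rvec" (rotation vector, rad) and "tvec" (3), from world to camera coordinates, as OpenCV has them. Camera axes: x right, y down, z forward; pixel columns grow to the right and rows downward; lengths in m; the calibration is good to about 2 mm. A picture is of the moment at which its call begins: read the wrist's pose just before it. camera_info takes no time and is no camera call; for the wrist camera it gives the pose at the moment of the call.
A pose or a line that the arm cannot do raises manip.PlanningError and nothing moves.
- manip.close_job(): hands the job in; it is judged then, once.
Trained networks look in the newest picture that a camera, given by its name, has taken for a name from the list of things; names that differ only in an ending like _2 or _b are one class to them, and where a whole thing is asked for, a point or a joint stands for the part that bears it (a point fixed in the world has none). Each returns a list of dicts, best first, with "conf" (0 to 1); they miss things now and then, are a little off and sometimes report something else, mostly with a low value. They report only what shows in the picture. A call takes as long as a camera call.
- vision.recognise(label, camera): "point" ([x, y, z] in m, in world coordinates, good to about 4 mm: the middle of the surface that is visible of it).
- vision.regions_of(label, camera): "region" (420x560 bool, what is visible of it).
The state is a dict: "time": time; "joint_positions": joint angles; "joint_vel": joint speeds; "joint_efforts": joint torques, N m; "ee_pos": TCP position; "tool_rot": TCP orientation; "contact_force": force on the tool from outside, world axes, zero at the start; "ft_torque": the same for the moment, N m; "grip_width": finger opening in m; "finger_force": force on a finger pad.
Only numpy, scipy, OpenCV 4.12 (cv2) and the standard library are available. Lean on these libraries where they do the work, as an engineer would, in place of code of your own. Each camera call takes 0.05 s, during which the arm holds its last target. There are 200 camera calls.

### The job

Take the orange leak-check probe out of its stand and guide its tip slowly (about 4 cm per second) along the seam on top of the blue vacuum chamber, from the green mark to the red mark without lifting it on the way, just above the seam or lightly on it, never more than about a centimetre off. Lift it straight up at the red mark and put it back upright in its stand, fully seated. Do not press on the blue chamber, and do not touch the grey one.

Things in the scene. Friction and masses are not known exactly. Their poses are not given: they have to be found in the camera images.
- probe: Loose leak-check probe, 158 mm long, 90 g, round. Origin at the tip, z along its axis to the handle. From the tip: steel shaft, 12 mm across, tapered at the tip, to 70 mm; black collar, 36 mm across, 70 to 76 mm; orange handle, 22 mm across, 76 to 150 mm (grasp it here); black end cap. It starts upright in its stand, hanging by the collar.
- probe_stand: Fixed stand: dark foot 90 x 90 x 12 mm, black post 50 x 50 mm, its top 90 mm above the table. A vertical hole, 19 mm across, mouth chamfered to 27 mm, runs down its middle. Origin under the hole at the centre of the underside, z up. The seated probe's collar lies on the post's top, its tip 20 mm above this origin.
- blue_chamber: Fixed blue chamber, 190 (x) x 80 (y) x 60 mm high, with a 29 mm wide aluminium flange joint along the middle. Origin at the centre of its underside, z up. Seam: black line on the flange's flat top, y = 0, z = 60 mm, from the green disc at x = -75 mm (nearer the robot) to the red disc at x = +75 mm. Keep the tip over 25 mm above it between the discs except when tracing.
- grey_chamber: Fixed grey vacuum chamber, same shape, marks and axes as the blue one but with grey half shells: not to be checked or touched.

How it is judged:
On the way, in this order (a step that is already met when the one before it is completed fails the run):
1. the tip is at the green mark of the blue chamber's seam (within 11 mm along the seam, 12 mm to the side, at most 14 mm above it) (x of probe in the frame of blue_chamber between -0.086 and -0.064 m and y of probe in the frame of blue_chamber between -0.012 and 0.012 m and z of probe in the frame of blue_chamber between 0.052 and 0.074 m), for 0.1 s.
2. the tip has come a quarter of the way (within 11 mm along the seam, 12 mm to the side, at most 14 mm above it) (x of probe in the frame of blue_chamber between -0.0485 and -0.0265 m and y of probe in the frame of blue_chamber between -0.012 and 0.012 m and z of probe in the frame of blue_chamber between 0.052 and 0.074 m), for 0.1 s.
3. the tip is half way (within 11 mm along the seam, 12 mm to the side, at most 14 mm above it) (x of probe in the frame of blue_chamber between -0.011 and 0.011 m and y of probe in the frame of blue_chamber between -0.012 and 0.012 m and z of probe in the frame of blue_chamber between 0.052 and 0.074 m), for 0.1 s.
4. the tip has come three quarters of the way (within 11 mm along the seam, 12 mm to the side, at most 14 mm above it) (x of probe in the frame of blue_chamber between 0.0265 and 0.0485 m and y of probe in the frame of blue_chamber between -0.012 and 0.012 m and z of probe in the frame of blue_chamber between 0.052 and 0.074 m), for 0.1 s.
5. the tip is at the red mark (within 11 mm along the seam, 12 mm to the side, at most 14 mm above it) (x of probe in the frame of blue_chamber between 0.064 and 0.086 m and y of probe in the frame of blue_chamber between -0.012 and 0.012 m and z of probe in the frame of blue_chamber between 0.052 and 0.074 m), for 0.1 s.
At the end, for the whole second after the job is handed in: The probe stands upright (within 0.12 rad) and at rest in its stand, let go, its collar on the post (tip within 10 mm of the hole's axis and less than 25 mm above the table) (horizontal distance between probe and probe_stand below 0.01 m and z of probe in the frame of probe_stand below 0.025 m and angle between probe's own z axis and vertical below 0.12 rad and linear speed of probe below 0.02 m/s and contact force between the fingers and probe below 0.1 N); the robot touches nothing.
It fails at once if between the marks, low over the chamber (less than 25 mm above the seam), the tip strays more than 15 mm to the side of the seam or more than 18 mm above it (x of probe in the frame of blue_chamber between -0.055 and 0.055 m and y of probe in the frame of blue_chamber between -0.04 and 0.04 m and z of probe in the frame of blue_chamber below 0.085 m and (y of probe in the frame of blue_chamber above 0.015 m or y of probe in the frame of blue_chamber below -0.015 m or z of probe in the frame of blue_chamber above 0.078 m)).
It fails at once if the tip runs along the seam faster than 0.12 m/s (x of probe in the frame of blue_chamber between -0.055 and 0.055 m and y of probe in the frame of blue_chamber between -0.015 and 0.015 m and z of probe in the frame of blue_chamber below 0.078 m and linear speed of probe above 0.12 m/s).
It fails at once if the probe presses on the blue chamber with more than 20 N (contact force between probe and blue_chamber above 20 N).
It fails at once if anything touches the grey chamber (contact force between grey_chamber and anything else above 1 N).
It also fails if it takes over 64 s, if anything falls off the work surface, if the arm or the gripper's body presses on something with over 40 N, if the wrist force passes 120 N, or if a joint passes its speed limit or range.

## Working session

There is one attempt and no reset: what is moved stays moved. The work goes in short steps, each a Python script; the robot and the scene stay as the last script left them, time stands still between calls to the robot, and variables do not carry over. Pictures are saved under pics/ and viewed, at most 10 in all, crops included, and the job is handed in when it is done.

```bash
mkdir -p pics; cat > h.py <<'E'
import numpy as np, cv2
from plant import manip, vision
def cam(n):
    i=vision.camera_info(n); R=cv2.Rodrigues(np.array(i["rvec"],float))[0]
    return np.array(i["camera_matrix"],float),R,np.array(i["tvec"],float).ravel()
def cloud(d,c):
    K,R,t=c; v,u=np.mgrid[:d.shape[0],:d.shape[1]]
    p=np.stack([(u-K[0,2])/K[0,0]*d,(v-K[1,2])/K[1,1]*d,d],-1)
    return (p-t)@R
E
python3 - <<'E'
from h import *
for n in("top","side"):
    c=cam(n); im,d=vision.snapshot(n); cv2.imwrite(f"pics/{n}0.png",im[...,::-1]); np.savez(f"{n}0.npz",im=im,d=d,K=c[0],R=c[1],t=c[2])
    print(n,-c[1].T@c[2])
    for l in("probe","probe_stand","blue_chamber","grey_chamber"):
        print(l,[(np.round(r["point"],3),round(r["conf"],2)) for r in vision.recognise(l,n)])
print(manip.get_state()["time"])
E
```

```text
top [0.5190361  0.01975609 1.23205174]
probe [(array([0.659, 0.084, 0.131]), 0.54)]
probe_stand [(array([0.652, 0.076, 0.01 ]), 0.79)]
blue_chamber [(array([0.496, 0.223, 0.049]), 0.93)]
grey_chamber [(array([ 0.516, -0.225,  0.048]), 0.94)]
side [0.11789291 0.62877944 0.47627996]
probe [(array([0.655, 0.088, 0.131]), 0.97)]
probe_stand [(array([0.643, 0.107, 0.038]), 0.86), (array([0.656, 0.086, 0.13 ]), 0.7)]
blue_chamber [(array([0.478, 0.253, 0.051]), 0.57)]
grey_chamber [(array([ 0.509, -0.21 ,  0.046]), 0.62)]
0.5
```

View pics/top0.png

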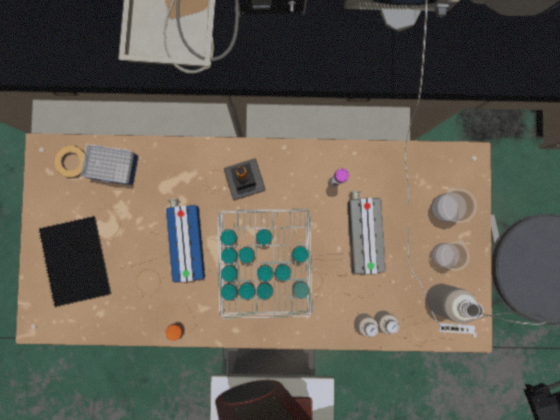

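View pics/side0.png

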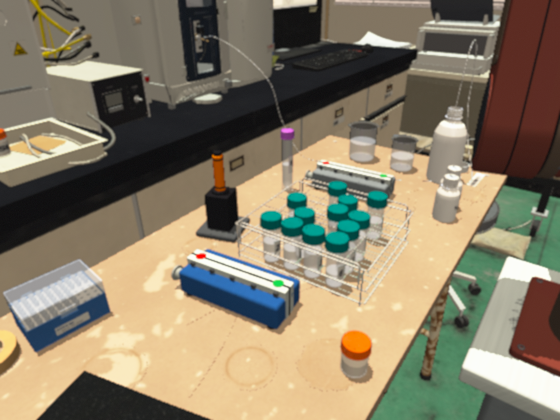

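```bash
python3 - <<'E'
from h import *
z=np.load("top0.npz"); im=z["im"]; P=cloud(z["d"],(z["K"],z["R"],z["t"])); hsv=cv2.cvtColor(im,cv2.COLOR_RGB2HSV)
X=P[...,0];Y=P[...,1];Z=P[...,2];ok=z["d"]>0
H,S,V=[hsv[...,i].astype(int) for i in range(3)]
def rep(n,m):
    k,lab,st,ce=cv2.connectedComponentsWithStats(m.astype(np.uint8))
    for i in range(1,k):
        if st[i,4]>=12:
            q=P[lab==i]; print(n,st[i,4],ce[i].round(1),np.median(q,0).round(4))
b=ok&(Z>.03)&(Z<.09)
rep("green",b&(H>40)&(H<85)&(S>110)); rep("red",b&((H<8)|(H>172))&(S>130)); 
rep("blue",b&(H>95)&(H<130)&(S>110))
rep("orange",ok&(Z>.05)&(H>5)&(H<22)&(S>150))
rep("cap",ok&(Z>.15)&(Z<.2))
rep("post",ok&(Z>.08)&(Z<.1)&(V<90))
E
```

```text
green 22 [370.3 265.5] [ 0.4453 -0.2395  0.0592]
green 23 [185.5 273.1] [0.4177 0.2204 0.0594]
red 23 [367.  205.5] [ 0.5964 -0.2299  0.0598]
red 25 [180.2 213.1] [0.567  0.2388 0.0592]
blue 732 [195.1 242.2] [0.4948 0.2008 0.0464]
blue 499 [172.8 244. ] [0.4888 0.257  0.0469]
orange 38 [242.1 174.7] [0.6538 0.0793 0.1668]
orange 122 [173.4 332.1] [0.2702 0.2473 0.0523]
cap 1421 [162.7  38.7] [0.9569 0.2698 0.1732]
cap 49 [177.5   9.5] [1.047  0.2418 0.1517]
cap 830 [261.7  15. ] [1.0392 0.0442 0.171 ]
cap 602 [381.3   6.9] [ 1.0518 -0.2365  0.1739]
cap 499 [510.    8.7] [ 1.0445 -0.5278  0.1803]
cap 276 [440.6   8.1] [ 1.0513 -0.3701  0.1816]
cap 29 [394.1  22.8] [ 1.0237 -0.2711  0.1511]
cap 27 [410.5  21.4] [ 1.0291 -0.3092  0.1506]
cap 12 [401.4  25.2] [ 1.0182 -0.2889  0.1505]
cap 79 [240.9 171.4] [0.66   0.0816 0.1754]
cap 148 [341.7 175.2] [ 0.6586 -0.1511  0.1544]
cap 391 [466. 308.] [ 0.3613 -0.4293  0.1667]
post 27 [ 9.8 90.9] [0.8586 0.6634 0.0941]
post 81 [54.3 91.6] [0.8586 0.5559 0.0963]
post 45 [103.4  92.7] [0.8589 0.4303 0.0933]
post 187 [206.1  94.7] [0.8589 0.1771 0.0955]
post 48 [301.6  96.7] [ 0.859  -0.0588  0.0944]
post 101 [375.4  98.1] [ 0.859  -0.2409  0.0947]
post 25 [447.1  99.6] [ 0.859  -0.4165  0.0938]
post 16 [466.3  99.9] [ 0.859  -0.4668  0.095 ]
post 17 [483. 100.] [ 0.8589 -0.507   0.0972]
post 40 [508.6 100.8] [ 0.8591 -0.5707  0.0945]
post 26 [549.  101.7] [ 0.8594 -0.671   0.0937]
post 304 [243.  176.4] [0.6556 0.0784 0.0893]
post 73 [439.5 302. ] [ 0.3639 -0.4006  0.0895]
post 22 [469.9 308.9] [ 0.3489 -0.4745  0.0908]
```

Top view: the blue chamber is at about (182, 243), with green at (185, 273) and red at (180, 213). The stand with the probe is at (243, 176), and the grey chamber is well away on the right. The side view confirms the probe is upright and seated. Next I take a closer look with the wrist camera.

```bash
python3 - <<'E'
from h import *
s=manip.get_state(); p=np.array(s["ee_pos"]); R=np.array(s["tool_rot"]); print(R.round(3))
manip.line_to([p[0],p[1],.32],max_speed=.2)
a=np.arctan2(.08,.65)
best=None
for k in range(-1,3):
    th=k*np.pi/2+np.arctan2(.0184,.1493)
    c,s_=np.cos(th),np.sin(th)
    Rt=np.array([[c,s_,0],[s_,-c,0],[0,0,-1]])
    q=[manip.inverse_kinematics(x,Rt) for x in([.657,.08,.32],[.4177,.2204,.19],[.567,.2388,.19])]
    print(k,[None if x is None else np.round(x,2) for x in q])
    if k==0: R0=Rt
manip.move_ptp([.60,.08,.33],R0)
c=cam("wrist"); im,d=vision.snapshot("wrist"); cv2.imwrite("pics/w0.png",im[...,::-1]); np.savez("w0.npz",im=im,d=d,K=c[0],R=c[1],t=c[2])
print(-c[1].T@c[2], c[1][2])
P=cloud(d,c)
for l in("probe","probe_stand","blue_chamber"):
    print(l,[(np.round(r["point"],3),round(r["conf"],2)) for r in vision.recognise(l,"wrist")])
print(manip.get_state()["time"])
E
```

```text
[[ 0.936  0.353 -0.   ]
 [ 0.353 -0.936  0.   ]
 [ 0.    -0.    -1.   ]]
-1 [None, None, None]
0 [array([ 0.  ,  0.27,  1.32, -0.  ,  1.54,  1.45]), array([ 0.32, -0.1 ,  1.97, -0.  ,  1.27,  1.77]), array([ 0.27,  0.24,  1.61, -0.  ,  1.29,  1.72])]
1 [array([ 0.  ,  0.27,  1.32, -0.  ,  1.54, -0.12]), array([ 0.32, -0.1 ,  1.97, -0.  ,  1.27,  0.2 ]), array([ 0.27,  0.24,  1.61, -0.  ,  1.29,  0.15])]
2 [array([ 0.  ,  0.27,  1.32, -0.  ,  1.54, -1.69]), array([ 0.32, -0.1 ,  1.97, -0.  ,  1.27, -1.38]), array([ 0.27,  0.24,  1.61, -0.  ,  1.29, -1.42])]
[0.66999458 0.08711062 0.46994858] [-0.25640672 -0.0318614  -0.96604371]
probe [(array([0.664, 0.085, 0.172]), 0.57)]
probe_stand [(array([0.666, 0.083, 0.011]), 0.8)]
blue_chamber []
3.925
```

View pics/w0.png

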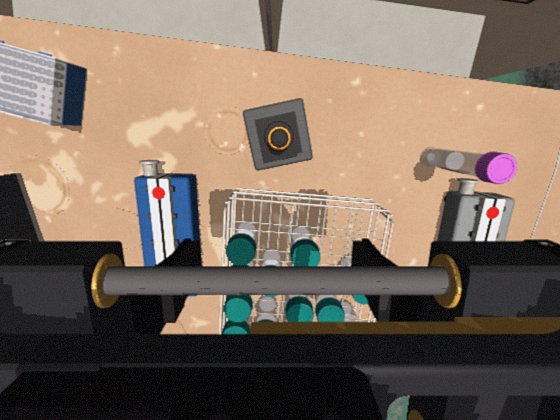

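Wrist view: the end cap is at (279, 137), centred on the post, and the foot corners are clear around (243–312, 98–170). The blue chamber's red mark is at (158, 192).

```bash
python3 - <<'E'
from h import *
z=np.load("w0.npz"); im=z["im"]; d=z["d"];P=cloud(d,(z["K"],z["R"],z["t"])); Z=P[...,2]
hsv=cv2.cvtColor(im,cv2.COLOR_RGB2HSV).astype(int)
w=np.zeros(d.shape,bool); w[90:180,235:320]=1
cap=w&(Z>.165)&(Z<.19); q=P[cap]; print("cap",cap.sum(),q.mean(0).round(4),(q[:,:2].min(0)+q[:,:2].max(0))/2,np.median(q[:,2]))
post=w&(Z>.08)&(Z<.094); q=P[post]; r=cv2.minAreaRect(q[:,:2].astype(np.float32)*1000); print("post",post.sum(),r,np.median(q[:,2]))
ft=w&(Z>.007)&(Z<.10); q=P[ft];print("foot",cv2.minAreaRect(q[:,:2].astype(np.float32)*1000))
red=(d>0)&((hsv[...,0]<8)|(hsv[...,0]>172))&(hsv[...,1]>130); red[:,250:]=0
q=P[red]; print("red",red.sum(),np.median(q,0).round(4))
z=np.load("top0.npz");P=cloud(z["d"],(z["K"],z["R"],z["t"]));print("rack max z",P[200:320,215:315,2].max())
E
```

```text
cap 400 [0.6637 0.0838 0.175 ] [0.66369003 0.08368989] 0.17714015426197482
post 1037 ((663.4120483398438, 83.78887939453125), (50.02267074584961, 50.134151458740234), 18.402576446533203) 0.08981312712084584
foot ((663.5523681640625, 83.84610748291016), (89.87451934814453, 89.88362884521484), 18.443918228149414)
red 901 [0.6202 0.1172 0.4229]
rack max z 1.2320517406799816
```

```bash
python3 - <<'E'
from h import *
th=np.arctan2(.0184,.1493);c_,s_=np.cos(th),np.sin(th)
R0=np.array([[c_,s_,0],[s_,-c_,0],[0,0,-1]])
def marks(im,d,c):
    P=cloud(d,c); hsv=cv2.cvtColor(im,cv2.COLOR_RGB2HSV).astype(int); H,S=hsv[...,0],hsv[...,1]
    b=(d>0)&(P[...,2]>.045)&(P[...,2]<.075)&(P[...,1]>.15)&(P[...,1]<.3)
    for n,m in(("green",b&(H>40)&(H<85)&(S>110)&(P[...,0]<.46)),("red",b&((H<8)|(H>172))&(S>130))):
        q=P[m]; print(n,m.sum(),q.mean(0).round(4) if len(q) else 0)
z=np.load("w0.npz"); marks(z["im"],z["d"],(z["K"],z["R"],z["t"]))
manip.move_ptp([.40,.225,.33],R0)
c=cam("wrist"); im,d=vision.snapshot("wrist"); marks(im,d,c); cv2.imwrite("pics/w1.png",im[...,::-1])
manip.move_ptp([.6635,.0838,.25],R0)
manip.line_to([.6635,.0838,.148],max_speed=.08,stop_force=4)
s=manip.get_state();print(s["time"],s["ee_pos"],s["contact_force"])
manip.set_gripper(.0,strength=25)
s=manip.get_state();print(s["time"],s["ee_pos"],s["contact_force"],s["ft_torque"],s["grip_width"],s["finger_force"])
E
```

```text
green 0 0
red 118 [0.5677 0.2385 0.0603]
green 114 [0.4183 0.2208 0.0605]
red 200 [0.5161 0.2405 0.0588]
7.5583 [0.66401071 0.08379688 0.14886888] [1.02020877 0.68919556 0.55196983]
8.6333 [0.66346537 0.08383906 0.14795598] [-0.34787724  1.39972516  0.10406164] [0.05292762 0.03520913 0.05920861] 0.021142802953971997 24.997601537033916
```

```bash
python3 - <<'E'
from h import *
th=np.arctan2(.0184,.1493);c_,s_=np.cos(th),np.sin(th)
R0=np.array([[c_,s_,0],[s_,-c_,0],[0,0,-1]])
manip.line_to([.6635,.0838,.31],max_speed=.1)
manip.move_ptp([.4183,.2208,.31],R0)
manip.line_to([.4183,.2208,.243],max_speed=.1)
manip.dwell(.3)
s=manip.get_state();print(s["time"],s["ee_pos"],s["contact_force"],s["grip_width"],s["finger_force"])
for n in("side","top"):
    c=cam(n); im,d=vision.snapshot(n); np.savez(f"{n}1.npz",im=im,d=d,K=c[0],R=c[1],t=c[2])
    if n=="side":
        # predicted tip, chamber green, red pixels
        for p in([.4183,.2208,.115],[.4183,.2208,.06],[.5677,.2385,.06]):
            x=c[0]@(c[1]@np.array(p)+c[2]); print((x[:2]/x[2]).round(1))
        x=x=c[0]@(c[1]@np.array([.4183,.2208,.13])+c[2]); u,v=(x[:2]/x[2]).astype(int); print(u,v)
        u0,v0=max(u-90,0),max(v-70,0)
        cv2.imwrite("pics/s1.png",cv2.resize(im[v0:v0+150,u0:u0+200,::-1],None,fx=4,fy=4,interpolation=cv2.INTER_CUBIC)); print(u0,v0)
E
```

```text
12.6 [0.41858186 0.2209266  0.24359203] [-0.8658562  -0.41749625 -0.23425733] 0.021447209126821187 24.99749616254121
[277.4 253.8]
[277.8 283. ]
[200.4 255.7]
277 245
187 175
```

View pics/s1.png

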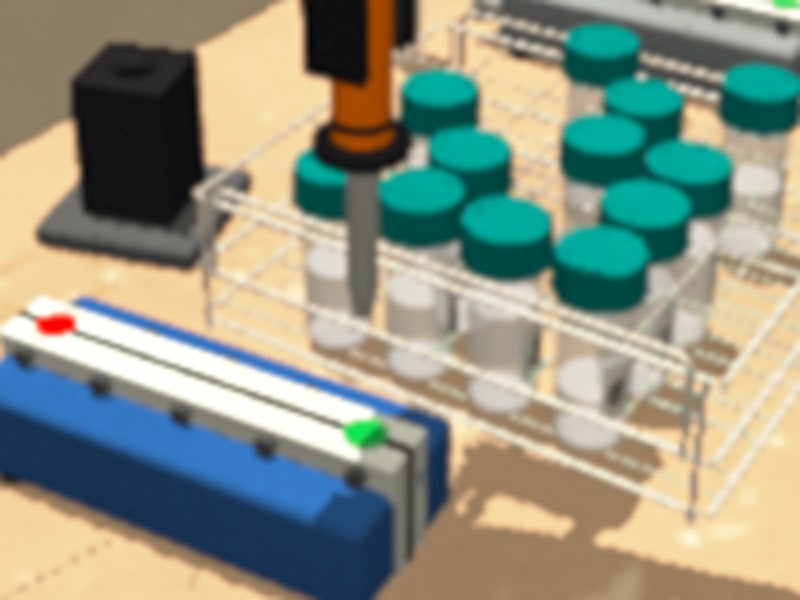

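The probe hangs straight, with its tip at crop (361, 316), or full-image pixel (277, 254), exactly as predicted. So I trace.

```bash
python3 - <<'E'
from h import *
g=np.array([.4183,.2208]);r=np.array([.5677,.2385])
print(manip.line_to([*g,.192],max_speed=.04,stop_force=6)); manip.dwell(.3)
s=manip.get_state();print(s["time"],s["ee_pos"],s["contact_force"])
print(manip.line_to([*r,.192],max_speed=.04,stop_force=8)); manip.dwell(.3)
s=manip.get_state();print(s["time"],s["ee_pos"],s["contact_force"])
print(manip.line_to([*r,.31],max_speed=.08))
manip.line_to([.6635,.0838,.31],max_speed=.12)
manip.line_to([.6635,.0838,.228],max_speed=.06);manip.dwell(.3)
s=manip.get_state();print(s["time"],s["ee_pos"],s["contact_force"],s["grip_width"])
c=cam("side"); im,d=vision.snapshot("side")
for p in([.6635,.0838,.1],[.6635,.0838,.09]):
    x=c[0]@(c[1]@np.array(p)+c[2]); u,v=x[:2]/x[2]; print(u,v)
u,v=int(u),int(v);print(u-60,v-60); cv2.imwrite("pics/s2.png",cv2.resize(im[v-60:v+40,u-60:u+60,::-1],None,fx=5,fy=5,interpolation=cv2.INTER_CUBIC))
E
```

```text
False
14.425 [0.41836293 0.22080213 0.19212139] [-0.27766732 -0.18851807  0.13086754]
False
18.6333 [0.56766741 0.23850694 0.19197617] [ 0.41807729  0.29345197 -0.10059079]
False
23.7417 [0.66356032 0.08379929 0.2281995 ] [ 1.09613045 -0.02961426 -1.32060417] 0.021797378882613596
219.40405402446038 187.04639073053227
219.78188893114267 191.4338417930714
159 131
```

View pics/s2.png

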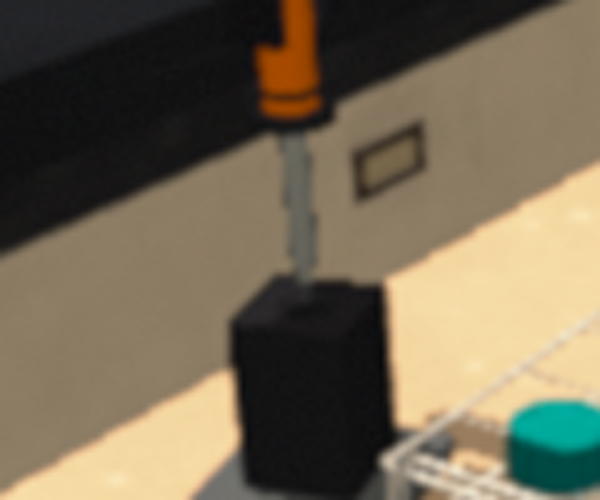

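The tip at crop (305, 297) is just above the hole mouth at (312, 311), and the probe is upright. Inserting with a force guard.

```bash
python3 - <<'E'
from h import *
def st():
    s=manip.get_state();print(round(s["time"],2),np.round(s["ee_pos"],4),np.round(s["contact_force"],2),np.round(s["ft_torque"],2),round(s["grip_width"],4))
print(manip.line_to([.6635,.0838,.190],max_speed=.03,stop_force=5)); st()
z=manip.get_state()["ee_pos"][2]
if z<.195:
    print(manip.line_to([.6635,.0838,.1475],max_speed=.03,stop_force=5)); st()
E
```

```text
False
25.21 [0.6637 0.0838 0.1903] [ 0.33 -0.04 -0.16] [ 0.06  0.04 -0.  ] 0.0213
False
26.77 [0.6636 0.0838 0.148 ] [-1.34 -0.28  2.88] [0.03 0.33 0.  ] 0.0214
```

Seated, with light contact at the bottom. Release, retreat and check.

```bash
python3 - <<'E'
from h import *
manip.set_gripper(.06); manip.dwell(.2)
manip.line_to([.6635,.0838,.30],max_speed=.08)
manip.move_ptp([.60,.0838,.33],np.array(manip.get_state()["tool_rot"])); manip.dwell(.3)
c=cam("wrist"); im,d=vision.snapshot("wrist"); P=cloud(d,c);Z=P[...,2]
w=np.zeros(d.shape,bool); w[90:180,235:320]=1
q=P[w&(Z>.165)&(Z<.19)];print(len(q),q.mean(0),np.median(q[:,2]))
im,d=vision.snapshot("side"); cv2.imwrite("pics/s3.png",cv2.resize(im[130:240,150:290,::-1],None,fx=5,fy=5))
s=manip.get_state();print(s["time"],s["contact_force"],s["finger_force"])
E
```

```text
405 [0.66389037 0.08381153 0.1749943 ] 0.17711984867565578
30.7333 [-1.22100416  0.15230328  0.16316645] 0.0
```

View pics/s3.png

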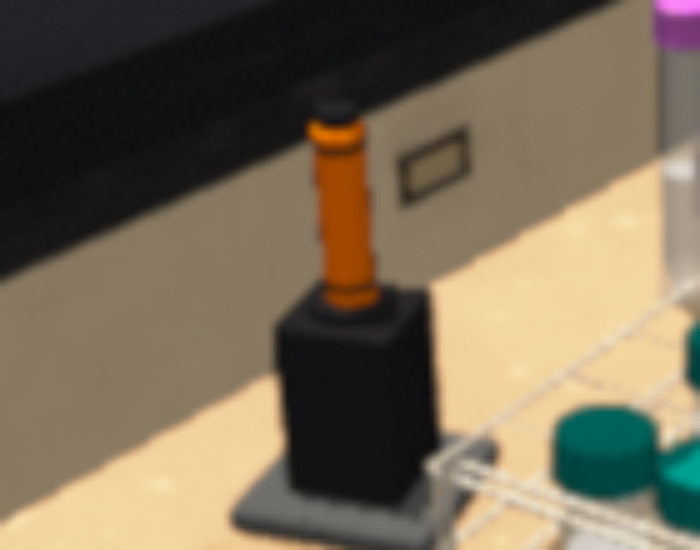

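The probe stands upright with its collar flat on the post at crop (352, 305). The cap height is the same as at the start.

```bash
python3 -c "
from plant import manip
print(manip.close_job())"
```

```text
the job is handed in; nothing more can be done
None
```

I traced the blue chamber's seam from green to red, with the tip about 4 mm above it by calculation, then put the probe back upright and fully seated in its stand and handed the job in at about 31 s; no verdict came back.

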